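Shut the herb chest and swing its hasp over the staple

TASK

The larger of the two wooden chests is packed and ready to be locked: first press its lid fully shut, and only then swing its steel hasp over so that it lies flat on the front ledge with the staple standing through its slot. Leave the smaller chest just as it is, since it is still being filled.

Things in the scene. Friction and masses are not known exactly. Their poses are not given: they have to be found in the camera images.
- chest: The larger chest, light wood with steel corners, 240 (x) x 220 (y) x 95 mm high, fixed to the table. Origin: centre of its underside; x points from its front to its back, z up. Its top is at z = 95: the front 75 mm (x = -120 to -45) is a fixed ledge that carries the staple at x = -72, y = 0 (a wire loop 16 mm high above the ledge); behind it, x = -43 to 120, lies the lid, 10 mm thick, flush with the ledge when shut.
- chest_lid (a joint): Angle of the larger chest's lid, rad: 0 fully shut, growing as its front edge rises. It hinges on the chest's back top edge (chest x = 120, z = 95, axis along y), starts partly open and stays where it is left (stiff hinge, about 1 to 3 N downward near the front edge moves it).
- chest_hasp (a joint): Angle of the larger chest's hasp to its lid, rad: 0 flat over the ledge pointing to the front with the staple through its slot, 1.57 square to the lid, more than that leaning back over the lid. It starts standing roughly upright, and stays where it is left (stiff, damped hinge, 1 to 3 N at its end moves it).
- chest_hasp_pivot (a point): Point on the hasp's pivot line, at the middle of its width, near the lid's front edge (in the chest, lid shut: x = -39, y = 0, z = 99). The line runs along the chest's y.
- chest_hasp_end (a point): Point to press on the larger chest's hasp: centre of the solid part beyond the slot, on the face that is uppermost when the hasp lies flat, 56 mm from the pivot. The hasp is a steel strap 28 mm wide, 3 mm thick, 69 mm long from the pivot to its rolled end; its slot, 10 mm wide, runs from 24 to 45 mm from the pivot.
- small_chest: The smaller chest, to be left alone: same build and same hasp, 180 (x) x 150 (y) x 65 mm high, fixed, its lid also partly open. Origin: centre of its underside; axes as for the larger one. The two may stand either way round.
- small_chest_hasp_end (a point): The same point on the hasp of the smaller chest.

How it is judged:
On the way, in this order (a step that is already met when the one before it is completed fails the run):
1. the larger chest's lid is shut (within 0.06 rad) while its hasp still stands off the staple (more than 0.9 rad) (value of joint chest_lid below 0.06 rad and value of joint chest_hasp above 0.9 rad), for 0.2 s.
2. the hasp lies over the staple (within 0.12 rad of flat) with the lid still shut (value of joint chest_hasp below 0.12 rad and value of joint chest_lid below 0.06 rad), for 0.2 s.
At the end, for the whole second after the job is handed in: The larger chest's lid is shut (within 0.06 rad, 10 mm at its front edge) and its hasp lies flat over the staple (within 0.12 rad, 8 mm at its end); the smaller chest's lid and hasp are where they were (within 15 mm at the hasp's end) (all of step 2); the robot touches nothing.
It fails at once if the smaller chest's lid or hasp is moved (its hasp's end by more than 15 mm) (distance of small_chest_hasp_end from where it was at the start of the episode above 0.015 m).
It also fails if it takes over 38 s, if anything falls off the work surface, if the arm or the gripper's body presses on something with over 40 N, if the wrist force passes 120 N, or if a joint passes its speed limit or range.

ROBOT

A 6-joint arm with a two-finger parallel gripper is mounted at the origin on a cart in front of the work surface, level with it; the furniture and walls round the work are solid. World frame = base frame: x ahead of the robot, y to its left, z up, the work surface at z = 0. Lengths are in m, angles in rad, forces in N, time in s.
With the tool pointing down it reaches from about 0.2 to 0.875 m from the base axis. Payload 3.4 kg.
Tool frame: the origin (TCP) lies between the finger pads; the fingertips stand 17 mm ahead of it and the grasp point (between the pads) lies 2 mm behind it; z points along the fingers, y is the line along which they close (so a half turn about z gives the same grasp; the last joint's range is limited). The gripper opens to 94 mm and grips with 3 to 60 N. Pads are 16 mm wide; open, the fingers measure 119 mm over their backs; the gripper's body (75 mm by 177 mm) begins 78 mm behind the grasp point.
Start: joints at [-1.262, 0.276, 1.505, -0, 1.361, -0.121], TCP at [0.24, -0.523, 0.222] pointing down, gripper open.
Joint ranges: [-2.89, 2.89], [-0.75, 2.08], [0.22, 2.7], [-1.18, 4.32], [0.11, 2.71], [-2.7, 2.7]. Speed limits (rad/s): [2.57, 2.57, 3.14, 3.14, 3.14, 3.14].

INTERFACE

Orientations are given as a unit quaternion [x, y, z, w].
In Python, from rig import r, get_image, recognise gives the robot as it stands. The module is installed in compiled form; this text tells all that it offers.
- The arm moves only by the tool apply_moves, never from a script. Its argument "plan" is a list of rows, each a list of 3 entries, a list of its own where there are three numbers: the opening, from 0 (shut) to 1 (fully open), then the shift along the tool's x, y, z in units of 30 mm (1.0 is 30 mm), then the turn about the tool's z in units of 5 degrees (1.0 is 5 degrees). In form: [[grip, [dx, dy, dz], twist], ...]. A call has exactly 8 rows; each row is the pose to reach, as a shift and turn from the pose commanded when the call began, along the tool's axes at that moment; what a row does not reach only later rows make up. A row lasts 1/10 s, in which the tool goes at most 50 mm and 8.59 degrees, less where a joint would pass 70% of its speed; a pose out of reach is approached as far as the arm can. A call with a gripper value outside its range is refused whole. The fingers move at their own pace and stop on an object; "newtons" is the grip in N (left out, the last holds). Time passes only in rows, so rows that repeat a pose let the fingers close, or fill a call up. It gives the time, the measured TCP pose, the force, the opening and the grip force at its end, in the units of the state.
- r.sense(): the state, without advancing time (a new reading comes with each control period).
- get_image(name): name is "scene" or "top" or "wrist"; returns a dict with "frame" (480x640x3 uint8, red, green, blue), "mtx" (3x3 intrinsics, pixels), "eye" and "rotation" of the camera in the world. Camera axes: x right, y up, looking along -z (the intrinsics and any distortion apply to the point x, -y, -z); pixel columns grow to the right and rows downward; lengths in m; the calibration is good to about 2 mm. A picture is of the moment at which its call begins. There is no depth.
- r.job_done(): hands the job in; it is judged then, once.
Trained networks look in a picture, given as the dict that the camera call returned (one of the last four; its "shot" number tells which), for a name from the list of things; names that differ only in an ending like _2 or _b are one class to them, and where a whole thing is asked for, a point or a joint stands for the part that bears it (a point fixed in the world has none). Each returns a list of dicts, best first, with "p" (0 to 1); they miss things now and then, are a little off and sometimes report something else, mostly with a low value. They report only what shows in the picture. A call takes as long as a camera call.
- recognise(thing, picture): "xyz" ([x, y, z] in m, in world coordinates, good to about 4 mm: the middle of the surface that is visible of it).
The state is a dict: "t": time; "q": joint angles; "qd": joint speeds; "joint_efforts": joint torques, N m; "tool_pos": TCP position; "eef_rot": TCP orientation; "ft_force": force on the tool from outside, world axes, zero at the start; "torque": the same for the moment, N m; "gripper_width": opening from 0.0 (shut) to 1.0 (fully open); "grasp_force": force on a finger pad.
Only numpy, scipy, OpenCV 4.12 (cv2) and the standard library are available. Lean on these libraries where they do the work, as an engineer would, in place of code of your own. Each camera call takes 0.05 s, during which the arm holds its last target. There are 200 camera calls.

## Working session

There is one attempt and no reset: what is moved stays moved. The work goes in short steps, Python scripts to look and compute and a tool call to move; the robot and the scene stay as the last step left them, time stands still between calls to the robot, and variables do not carry over. Pictures are saved under pics/ and viewed, at most 10 in all, crops included, and the job is handed in when it is done.

Besides the shell and the picture viewer there is one more tool, called after "Emit:" by a JSON object that holds its "method" and its "body". apply_moves: Moves the arm, as the interface text tells. Its arguments: {"type":"object","properties":{"plan":{"type":"array","items":{"type":"array"}},"newtons":{"type":"number"}},"required":["plan"]}

```bash
mkdir -p pics
cat > h.py <<'E'
from rig import r,get_image,recognise
import cv2,numpy as np
def save(p,n): cv2.imwrite('pics/'+n,p['frame'][:,:,::-1])
def proj(p,X):
    c=np.array(p['rotation']).T@(np.array(X)-p['eye']); v=np.array(p['mtx'])@[c[0],-c[1],-c[2]]; return v[:2]/v[2]
def ray(p,uv):
    d=np.linalg.inv(p['mtx'])@[uv[0],uv[1],1]; return np.array(p['rotation'])@[d[0],-d[1],-d[2]]
E
python3 - <<'E'
from h import *
for n in('scene','top'):
    p=get_image(n);save(p,n+'1.png');print(n,p['eye'],[k for k in p])
    for t in('chest','chest_hasp','chest_lid','chest_hasp_end','chest_hasp_pivot','small_chest','small_chest_hasp_end'):
        print(t,[(np.round(d['xyz'],3).tolist(),round(d['p'],2)) for d in recognise(t,p)][:3])
s=r.sense();print(s['t'],s['tool_pos'],s['eef_rot'])
E
```

```text
scene [0.21305769 0.66059864 0.97569925] ['frame', 'mtx', 'eye', 'rotation', 'shot']
chest [([0.617, 0.27, 0.092], 0.7)]
chest_hasp [([0.634, 0.246, 0.204], 0.75), ([0.618, 0.27, 0.091], 0.49)]
chest_lid [([0.67, 0.249, 0.145], 0.65)]
chest_hasp_end [([0.633, 0.245, 0.207], 0.92)]
chest_hasp_pivot [([0.673, 0.247, 0.143], 0.58)]
small_chest [([0.624, -0.145, 0.065], 0.78)]
small_chest_hasp_end [([0.639, -0.17, 0.136], 0.72)]
top [0.52059648 0.0056673  1.17110868] ['frame', 'mtx', 'eye', 'rotation', 'shot']
chest [([0.638, 0.232, 0.109], 0.76)]
chest_hasp [([0.63, 0.236, 0.214], 0.53)]
chest_lid [([0.679, 0.228, 0.135], 0.6)]
chest_hasp_end [([0.634, 0.246, 0.215], 0.73), ([0.63, -0.169, 0.069], 0.63)]
chest_hasp_pivot [([0.681, 0.229, 0.14], 0.6)]
small_chest [([0.631, -0.167, 0.068], 0.67), ([0.681, 0.233, 0.136], 0.26)]
small_chest_hasp_end []
0.8 [ 0.23960759 -0.52274541  0.22253526] [9.76993453e-01 2.13269281e-01 2.35989867e-06 8.27801557e-05]
```

View pics/scene1.png

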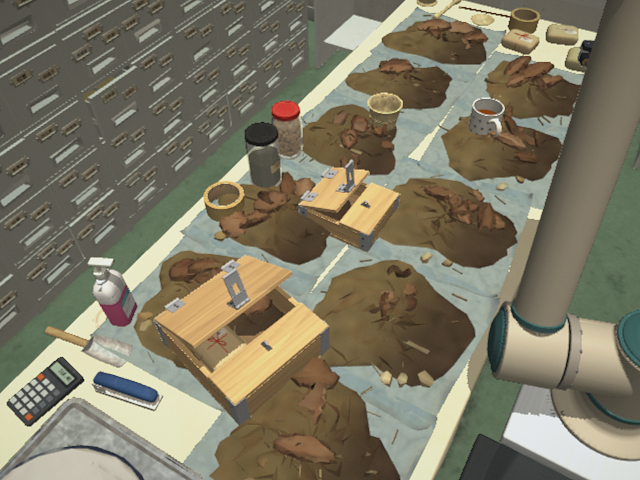

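View pics/top1.png

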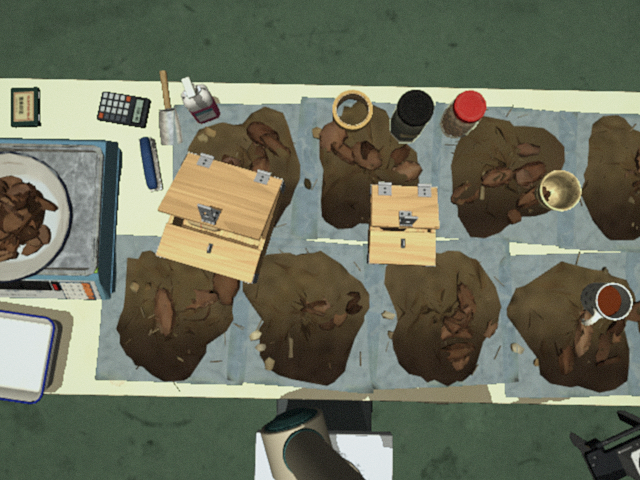

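The scene view shows the larger chest in the foreground at about (240,330), with its ledge facing the robot. Its lid is ajar and the hasp stands up at (235,285). In the top view its staple is at (209,249), the front ledge corners are at about (157,261) and (253,283), and the hinges are at (205,160) and (263,177). The small chest is at about (403,225).

Run:
```python
from h import *
from scipy.optimize import least_squares
p=get_image('top');q=get_image('scene')
def at(p,uv,z):
    d=ray(p,uv);return (p['eye']+d*(z-p['eye'][2])/d[2])
L=at(p,(157,261),.095);R=at(p,(253,283),.095);S=at(p,(209,250),.103);S2=at(q,(266,346),.103)
print('L',L,'R',R,np.linalg.norm(L-R),'staple',S,S2)
d=(L-R)[:2];yaw=np.arctan2(d[1],d[0])-np.pi/2
print('yaw',yaw, 'from staple-hinges')
h=(at(p,(205,160),.1)+at(p,(263,177),.1))/2;v=h-S;print(h,np.arctan2(v[1],v[0]),np.linalg.norm(v))
e=np.array([np.cos(yaw),np.sin(yaw),0]);n=np.array([-e[1],e[0],0])
o=(S+S2)/2+.072*e;o[2]=0;print('origin',o, 'from corners',(L+R)/2+.12*e)
for P in([.6335,.2455,.211],[.677,.238,.1415]):
    w=np.array(P)-o;print('chest frame',w@e,w@n,w[2])
fwd=r.sense()
```

```text
Traceback (most recent call last):
  File "h.py", line 7, in ray
    d=np.linalg.inv(p['mtx'])@[uv[0],uv[1],1]; return np.array(p['rotation'])@[d[0],-d[1],-d[2]]
                                                      ~~~~~~~~~~~~~~~~~~~~~~~^~~~~~~~~~~~~~~~~~~
ValueError: matmul: Input operand 1 has a mismatch in its core dimension 0, with gufunc signature (n?,k),(k,m?)->(n?,m?) (size 3 is different from 4)
```

```bash
cat > h.py <<'E'
from rig import r,get_image,recognise
import cv2,numpy as np
from scipy.spatial.transform import Rotation as Ro
def save(p,n): cv2.imwrite('pics/'+n,p['frame'][:,:,::-1])
def Rm(p): return Ro.from_quat(p['rotation']).as_matrix()
def proj(p,X):
    c=Rm(p).T@(np.array(X)-p['eye']); v=np.array(p['mtx'])@[c[0],-c[1],-c[2]]; return v[:2]/v[2]
def at(p,uv,z):
    d=np.linalg.inv(p['mtx'])@[uv[0],uv[1],1]; d=Rm(p)@[d[0],-d[1],-d[2]]
    return p['eye']+d*(z-p['eye'][2])/d[2]
E
python3 - <<'E'
from h import *
p=get_image('top');q=get_image('scene')
L=at(p,(157,261),.095);R=at(p,(253,283),.095);S=at(p,(209,250),.103);S2=at(q,(266,346),.103)
print('L',L,'R',R,np.linalg.norm(L-R),'staple',S,S2)
d=(L-R)[:2];yaw=np.arctan2(d[1],d[0])-np.pi/2
h=(at(p,(205,160),.1)+at(p,(263,177),.1))/2;v=h-S;print('yaw',yaw,h,np.arctan2(v[1],v[0]),np.linalg.norm(v))
e=np.array([np.cos(yaw),np.sin(yaw),0]);n=np.array([-e[1],e[0],0])
o=(S+S2)/2+.072*e;o[2]=0;print('origin',o, 'from corners',(L+R)/2+.12*e)
for P in([.6335,.2455,.211],[.677,.238,.1415]):
    w=np.array(P)-o;print('chest frame',w@e,w@n,w[2])
s=r.sense();print(s['t'],Ro.from_quat(s['eef_rot']).as_matrix().round(3))
E
```

```text
L [0.54292856 0.37516847 0.095     ] R [0.49937576 0.16304486 0.095     ] 0.21654854866547854 staple [0.56918518 0.26023388 0.103     ] [0.56927657 0.26238602 0.103     ]
yaw -0.20250374666854998 [0.75138669 0.21287596 0.1       ] -0.2542936564989571 0.18827947958236618
origin [0.63975964 0.24682912 0.        ] from corners [0.63870009 0.24497196 0.095     ]
chest frame -0.005864410134915552 -0.002560918753022924 0.211
chest frame 0.03825513380723651 -0.0011588337568398774 0.1415
1.0 [[ 0.909  0.417  0.   ]
 [ 0.417 -0.909 -0.   ]
 [ 0.     0.    -1.   ]]
```

Emit:
{"method": "apply_moves", "body": {"plan": [[0,[0,0,-1.6],0],[0,[1.2,-0.95,-2.7],-1.7],[0,[2.4,-1.9,-2.7],-3.4],[0,[3.6,-2.8,-2.7],-5.1],[0,[4.8,-3.75,-2.7],-6.8],[0,[6.0,-4.7,-2.7],-8.5],[0,[7.2,-5.65,-2.7],-10.2],[0,[8.4,-6.6,-2.7],-10.7]]}}

```text
t: 1.8
tool_pos: [0.3867, -0.236, 0.3037]
eef_rot: [0.775, 0.631, 0.0, 0.0]
ft_force: [0.7, -0.3, -0.6]
gripper_width: 0.356
grasp_force: 0.0
```

```bash
cat >> h.py <<'E'
yaw=-.207;o=np.array([.6395,.246,0]);e=np.array([np.cos(yaw),np.sin(yaw),0]);n=np.array([-e[1],e[0],0])
def tip():
    s=r.sense();M=Ro.from_quat(s['eef_rot']).as_matrix();t=s['tool_pos']+.017*M[:,2];w=t-o
    print('t',s['t'],'tip chest mm',np.round([w@e*1e3,w@n*1e3,t[2]*1e3],1),'F',np.round(s['ft_force'],1),'axes vs chest\n',np.round(np.array([e,n,[0,0,1]])@M,3),'q',np.round(s['q'],2));return M,w
def go(x,y,z):
    M,w=tip();d=o+x*e/1e3+y*n/1e3+np.array([0,0,z/1e3])-(w+o);print('units',np.round(M.T@d/.03,2))
E
python3 -c "
from h import *
go(-20,-55,280)"
```

```text
t 1.8 tip chest mm [-148.4 -523.7  286.7] F [ 0.7 -0.3 -0.6] axes vs chest
 [[-0.003  1.     0.001]
 [ 1.     0.003 -0.   ]
 [-0.     0.001 -1.   ]] q [-0.7   0.05  1.59  0.    1.5  -0.5 ]
units [15.61  4.32  0.22]
```

Emit:
{"method": "apply_moves", "body": {"plan": [[0,[1.5,0.4,0],0],[0,[3.0,0.8,0],0],[0,[4.5,1.2,0],0],[0,[6.0,1.6,0],0],[0,[7.5,2.1,0],0],[0,[9.0,2.5,0],0],[0,[10.5,2.9,0],0],[0,[12.0,3.3,0],0]]}}

```text
t: 2.6
tool_pos: [0.5577, 0.0961, 0.3036]
eef_rot: [0.776, 0.63, 0.0, 0.0]
ft_force: [0.4, -0.8, -0.1]
gripper_width: 0.007
grasp_force: 0.0
```

Emit:
{"method": "apply_moves", "body": {"plan": [[0,[1.2,0.3,0],0],[0,[2.4,0.7,0],0],[0,[3.6,1.0,0],0],[0,[3.6,1.0,0],0],[0,[3.6,1.0,0],0],[0,[3.6,1.0,0],0],[0,[3.6,1.0,0],0],[0,[3.6,1.0,0],0]]}}

```text
t: 3.4
tool_pos: [0.6084, 0.1927, 0.304]
eef_rot: [0.777, 0.63, 0.0, 0.0]
ft_force: [-0.1, 0.6, -0.5]
gripper_width: 0.004
grasp_force: 0.0
```

```bash
python3 -c "
from h import *
go(-20,-55,280)
p=get_image('scene');q=get_image('wrist')
save(p,'s2.png')
save(q,'w2.png')
for t in('chest_hasp_end','chest_hasp_pivot'):
  for i in(p,q): print(t,[(np.round([(np.array(d['xyz'])-o)@e*1e3,(np.array(d['xyz'])-o)@n*1e3,d['xyz'][2]*1e3]),round(d['p'],2)) for d in recognise(t,i)][:2])
"
```

```text
t 3.4 tip chest mm [-19.4 -58.6 287. ] F [-0.1  0.6 -0.5] axes vs chest
 [[ 0.002  1.     0.001]
 [ 1.    -0.002 -0.   ]
 [-0.     0.001 -1.   ]] q [ 0.2   0.34  1.21 -0.    1.59  0.41]
units [ 0.12 -0.02  0.23]
chest_hasp_end [(array([ -6.,  -2., 209.]), 0.67), (array([  59., -396.,   66.]), 0.62)]
chest_hasp_end [(array([  1.,  -4., 219.]), 0.98)]
chest_hasp_pivot [(array([ 28.,   8., 147.]), 0.96)]
chest_hasp_pivot [(array([ 36.,  16., 144.]), 0.58)]
```

View pics/w2.png

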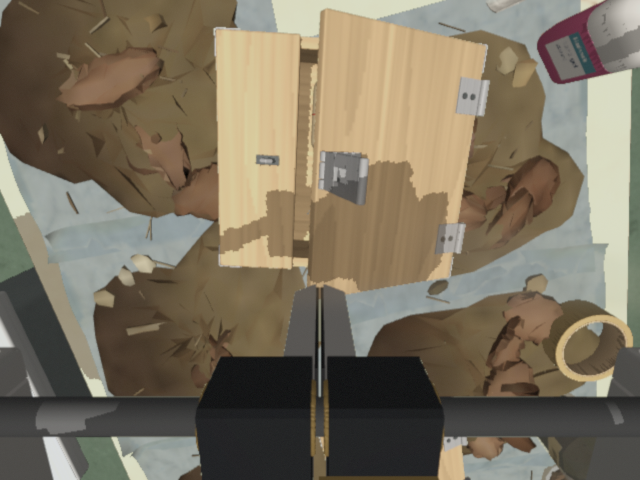

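The wrist view shows the fingertip at about (320,285), in front of the chest's right half and clear of the hasp at (343,177). The staple is at (267,160). The chest is aligned with the tool as computed, so I press the lid now.

Emit:
{"method": "apply_moves", "body": {"plan": [[0,[0.1,0.15,1.4],0],[0,[0.1,0.15,2.8],0],[0,[0.1,0.15,4.0],0],[0,[0.1,0.15,4.5],0],[0,[0.1,0.15,5.0],0],[0,[0.1,0.15,5.4],0],[0,[0.1,0.15,5.7],0],[0,[0.1,0.15,5.9],0]]}}

```text
t: 4.5
tool_pos: [0.6136, 0.1957, 0.126]
eef_rot: [0.776, 0.63, -0.0, -0.0]
ft_force: [-0.4, 0.3, 1.4]
gripper_width: 0.004
grasp_force: 0.7
```

```bash
python3 -c "
from h import *
go(-15,-55,94)"
```

```text
t 4.5 tip chest mm [-15.  -54.5 109. ] F [-0.4  0.3  1.4] axes vs chest
 [[ 0.  1. -0.]
 [ 1. -0. -0.]
 [-0. -0. -1.]] q [0.2  0.44 1.5  0.   1.21 0.41]
units [-0.02  0.    0.5 ]
```

Emit:
{"method": "apply_moves", "body": {"plan": [[0,[0,0,0.15],0],[0,[0,0,0.3],0],[0,[0,0,0.4],0],[0,[0,0,0.45],0],[0,[0,0,0.5],0],[0,[0,0,0.55],0],[0,[0,0,0.55],0],[0,[0,0,0.55],0]]}}

```text
t: 5.3
tool_pos: [0.6139, 0.1958, 0.1121]
eef_rot: [0.776, 0.63, 0.001, 0.0]
ft_force: [-3.2, -0.3, 9.6]
gripper_width: 0.004
grasp_force: 4.9
```

```bash
python3 -c "
from h import *
go(-15,-55,170)
p=get_image('scene');q=get_image('wrist')
save(p[ 'frame'] is not None and p,'s3.png')
cv2.imwrite('pics/s3c.png',cv2.resize(p['frame'][200:430,100:400,::-1],None,fx=2.5,fy=2.5))
for t in('chest_hasp_end','chest_hasp_pivot'):
  for i in(p,q): print(t,[(np.round([(np.array(d['xyz'])-o)@e*1e3,(np.array(d['xyz'])-o)@n*1e3,d['xyz'][2]*1e3]),round(d['p'],2)) for d in recognise(t,i)][:2])
"
```

```text
t 5.3 tip chest mm [-14.7 -54.4  95.1] F [-3.2 -0.3  9.6] axes vs chest
 [[ 0.     1.     0.001]
 [ 1.    -0.     0.001]
 [ 0.001  0.001 -1.   ]] q [ 0.2   0.45  1.51 -0.    1.17  0.41]
units [-0.02 -0.   -2.5 ]
chest_hasp_end [(array([-47.,   2., 139.]), 0.85)]
chest_hasp_end [(array([-37.,  -2., 153.]), 0.78), (array([ 4., 15., 94.]), 0.36)]
chest_hasp_pivot [(array([41., 25., 94.]), 0.93)]
chest_hasp_pivot [(array([-42.,  -1., 147.]), 0.31)]
```

View pics/s3c.png

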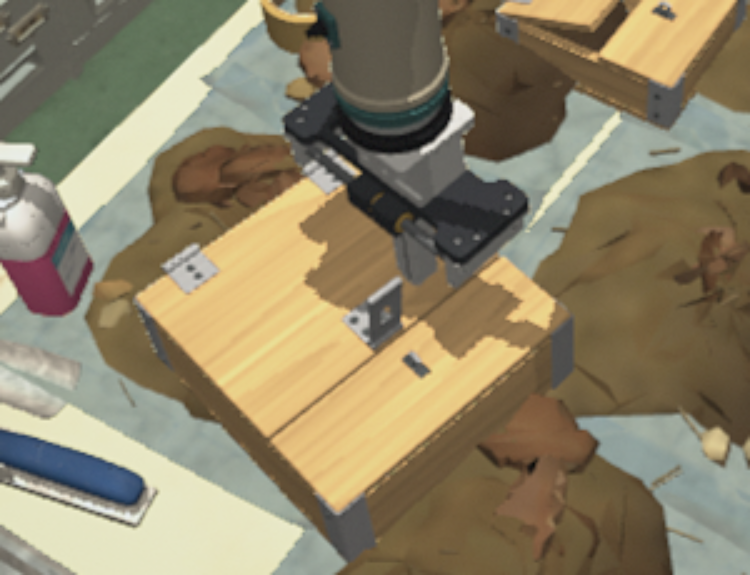

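The scene crop shows the lid flush with the ledge, a 10 N press, and the hasp upright at (383,310). I lift, go in behind the hasp, and take a close look.

Emit:
{"method": "apply_moves", "body": {"plan": [[0,[0,0,-1.0],0],[0,[0,0.3,-2.2],0],[0,[0,0.5,-3.3],0],[0,[0.9,0.6,-3.3],0],[0,[1.83,0.6,-3.3],0],[0,[1.83,0.6,-2.6],0],[0,[1.83,0.6,-1.9],0],[0,[1.83,0.6,-1.9],0]]}}

```text
t: 6.4
tool_pos: [0.6409, 0.2453, 0.1636]
eef_rot: [0.776, 0.63, -0.003, -0.001]
ft_force: [0.5, -0.3, 0.4]
gripper_width: 0.004
grasp_force: 0.0
```

```bash
python3 -c "
from h import *
go(-26.5,0,149)
p=get_image('scene')
cv2.imwrite('pics/s4c.png',cv2.resize(p['frame'][230:400,140:350,::-1],None,fx=3.5,fy=3.5))
for c in([-39,0,99],[-39,0,155],[-72,0,103],[-120,110,95],[-120,-110,95],[-43,110,95],[120,110,95]):
  c=np.array(c)/1e3;print(c,((proj(p,o+c[0]*e+c[1]*n+[0,0,c[2]])-[140,230])*3.5).round())
"
```

```text
t 6.4 tip chest mm [  1.4  -0.4 146.6] F [ 0.5 -0.3  0.4] axes vs chest
 [[-0.     1.    -0.005]
 [ 1.     0.    -0.003]
 [-0.003 -0.005 -1.   ]] q [ 0.26  0.48  1.33 -0.    1.34  0.47]
units [ 0.01 -0.93 -0.07]
[-0.039  0.     0.099] [399. 371.]
[-0.039  0.     0.155] [388. 310.]
[-0.072  0.     0.103] [443. 404.]
[-0.12   0.11   0.095] [347. 624.]
[-0.12  -0.11   0.095] [659. 329.]
[-0.043  0.11   0.095] [241. 524.]
[0.12  0.11  0.095] [ 39. 334.]
```

View pics/s4c.png

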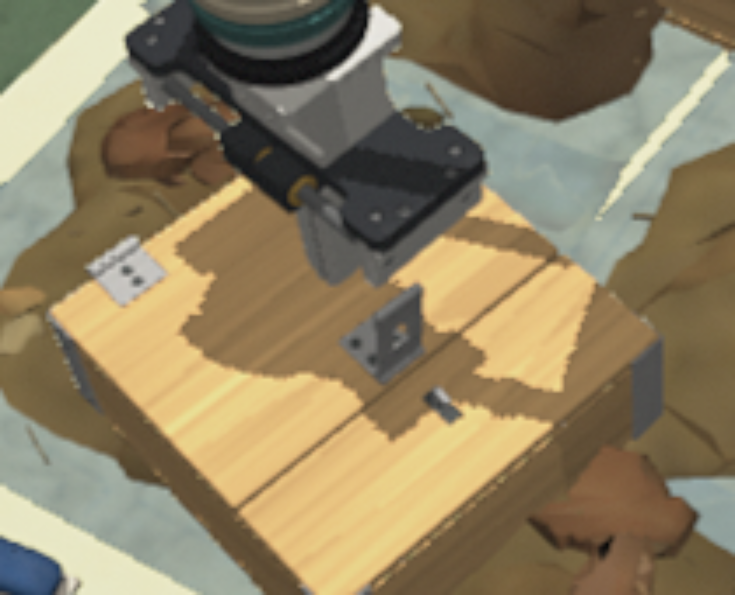

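The crop shows the fingers behind the upright hasp at (400,335), with the lid shut and the staple at (443,404), as predicted. Now I swing the hasp along an arc.

Emit:
{"method": "apply_moves", "body": {"plan": [[0,[0,-0.5,-0.08],0],[0,[0,-0.9,-0.08],0],[0,[0,-1.2,-0.05],0],[0,[0,-1.5,0],0],[0,[0,-1.8,0.1],0],[0,[0,-2.1,0.23],0],[0,[0,-2.36,0.4],0],[0,[0,-2.36,0.4],0]]}}

```text
t: 7.25
tool_pos: [0.5709, 0.2601, 0.1538]
eef_rot: [0.776, 0.63, -0.002, -0.001]
ft_force: [-0.0, 0.5, 0.3]
gripper_width: 0.002
grasp_force: 0.0
```

```bash
python3 -c "
from h import *
go(-94.5,0,101)
p=get_image('scene')
cv2.imwrite('pics/s5c.png',cv2.resize(p['frame'][230:400,140:350,::-1],None,fx=3.5,fy=3.5))
"
```

```text
t 7.25 tip chest mm [-70.1  -0.3 136.8] F [-0.   0.5  0.3] axes vs chest
 [[-0.     1.    -0.004]
 [ 1.     0.    -0.002]
 [-0.002 -0.004 -1.   ]] q [0.32 0.4  1.49 0.   1.25 0.52]
units [ 0.01 -0.81  1.2 ]
```

View pics/s5c.png

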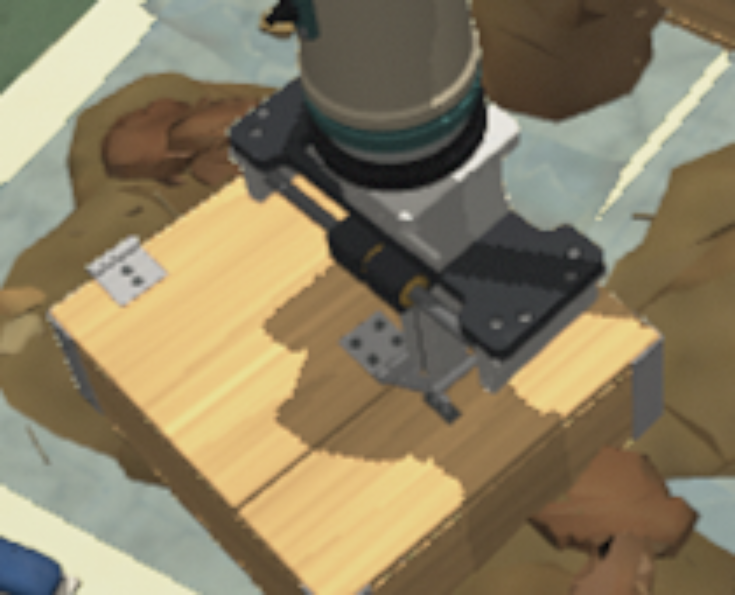

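The crop shows the hasp tipped about halfway forward under the fingertip near (440,370), with the lid still shut. I continue down the arc.

Emit:
{"method": "apply_moves", "body": {"plan": [[0,[0,-0.2,0.2],0],[0,[0,-0.38,0.4],0],[0,[0,-0.54,0.6],0],[0,[0,-0.66,0.8],0],[0,[0,-0.76,0.95],0],[0,[0,-0.82,1.08],0],[0,[0,-0.85,1.18],0],[0,[0,-0.85,1.22],0]]}}

```text
t: 8.1
tool_pos: [0.5477, 0.2655, 0.1178]
eef_rot: [0.776, 0.63, -0.001, -0.0]
ft_force: [-0.7, 0.0, 1.2]
gripper_width: 0.011
grasp_force: 0.3
```

```bash
python3 -c "
from h import *
go(-94.5,0,98)"
```

```text
t 8.1 tip chest mm [-93.9   0.2 100.8] F [-0.7  0.   1.2] axes vs chest
 [[ 0.     1.    -0.001]
 [ 1.    -0.    -0.001]
 [-0.001 -0.001 -1.   ]] q [0.34 0.4  1.59 0.   1.16 0.54]
units [-0.01 -0.02  0.09]
```

Emit:
{"method": "apply_moves", "body": {"plan": [[0,[0,0,0.05],0],[0,[0,0,0.1],0],[0,[0,0,0.13],0],[0,[0,0,0.16],0],[0,[0,0,0.19],0],[0,[0,0,0.2],0],[0,[0,0,0.2],0],[0,[0,0,0.2],0]]}}

```text
t: 8.9
tool_pos: [0.5478, 0.2657, 0.1168]
eef_rot: [0.776, 0.63, 0.001, -0.0]
ft_force: [-6.5, -1.8, 22.3]
gripper_width: 0.008
grasp_force: 11.2
```

```bash
python3 -c "
from h import *
go(-94.5,0,98)"
```

```text
t 8.9 tip chest mm [-93.8   0.4  99.8] F [-6.5 -1.8 22.3] axes vs chest
 [[ 0.     1.     0.001]
 [ 1.    -0.     0.001]
 [ 0.001  0.001 -1.   ]] q [0.34 0.4  1.59 0.   1.15 0.54]
units [-0.01 -0.02  0.06]
```

Emit:
{"method": "apply_moves", "body": {"plan": [[0,[0,0,-0.3],0],[0,[0,0,-1.0],0],[0,[0,0,-2.2],0],[0,[0,0,-3.6],0],[0,[0,0,-5.0],0],[0,[-0.8,-1.0,-5.5],0],[0,[-2.0,-2.0,-5.5],0],[0,[-3.0,-3.0,-5.5],0]]}}

```text
t: 9.7
tool_pos: [0.4408, 0.1951, 0.2777]
eef_rot: [0.776, 0.63, 0.0, 0.0]
ft_force: [0.6, -0.1, -0.6]
gripper_width: 0.005
grasp_force: 0.0
```

```bash
python3 -c "
from h import *
tip()
p=get_image('scene')
cv2.imwrite('pics/s6c.png',cv2.resize(p['frame'][230:400,140:350,::-1],None,fx=3.5,fy=3.5))
"
```

```text
t 9.7 tip chest mm [-184.   -90.6  260.7] F [ 0.6 -0.1 -0.6] axes vs chest
 [[-0.     1.     0.001]
 [ 1.     0.    -0.   ]
 [-0.     0.001 -1.   ]] q [ 0.27  0.11  1.59 -0.    1.45  0.48]
```

View pics/s6c.png

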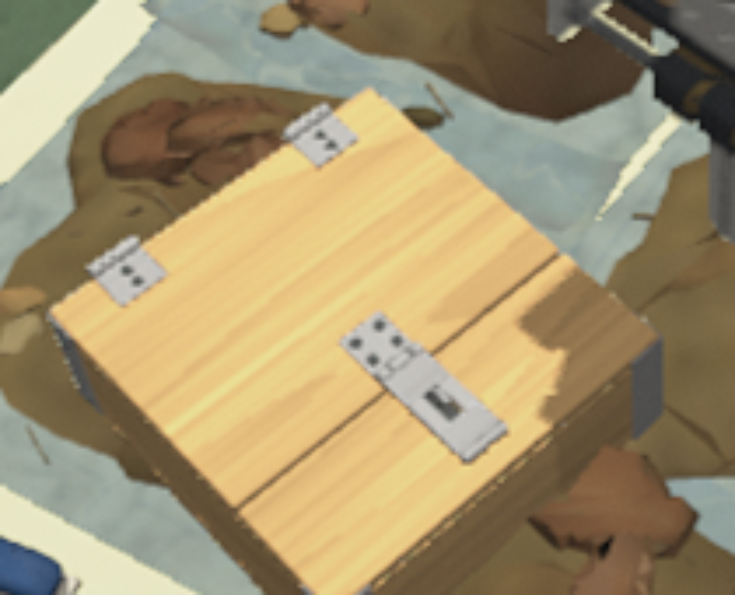

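The crop shows the lid flush and the hasp flat on the ledge, with the staple through its slot at (443,402). The arm is clear.

```bash
python3 -c "
from h import *
print(r.job_done())"
```

```text
the job is handed in; nothing more can be done
None
```

The larger chest's lid was pressed shut and then its hasp laid flat with the staple through the slot; the smaller chest was never approached, and the job was handed in at about 10 s of the 38 s allowed, with no verdict returned.

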